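# Unstack the slide supplies into their stock trays

### The arm

A 7-joint arm with a two-finger parallel gripper is mounted at the origin on a cart in front of the work surface, level with it; the furniture and walls round the work are solid. World frame = base frame: x ahead of the robot, y to its left, z up, the work surface at z = 0. Lengths are in m, angles in rad, forces in N, time in s.
With the tool pointing down it reaches from about 0.4 to 0.85 m from the base axis. Payload 4.5 kg.
Tool frame: the origin (TCP) lies midway between the tips of the shut fingers; the grasp point (between the pads) lies 19 mm behind it; z points along the fingers, y is the line along which they close (so a half turn about z gives the same grasp; the last joint's range is limited). The gripper opens to 88 mm and grips with 3 to 60 N. Pads are 18 mm wide; open, the fingers measure 123 mm over their backs; the gripper's body (75 mm by 187 mm) begins 45 mm behind the grasp point.
Start: joints at [-1.293, 0.689, -0.195, 1.565, 0.157, 0.902, -0.215], TCP at [0.151, 0.607, 0.239] pointing down, gripper open.
Joint ranges: [-3.01, 3.01], [-0.46, 2.08], [-1.47, 1.51], [0.13, 2.56], [-1, 4.14], [0.04, 2.09], [-2.66, 2.66]. Speed limits (rad/s): [2.57, 2.57, 3.14, 3.14, 3.14, 3.14, 3.14].

### API

Orientations are given as a unit quaternion [x, y, z, w].
In Python, from rig import * gives the robot as it stands. The module is installed in compiled form; this text tells all that it offers.
- The arm moves only by the tool send_rows, never from a script. Its argument "plan" is one flat list of numbers, 7 for each row, row after row: the shift along the world's x, y, z in mm, then the turn, a rotation vector about the world's x, y, z in degrees, then the opening, from -1 (shut) to 1 (fully open). In form: [tx, ty, tz, rx, ry, rz, hand, tx, ty, tz, rx, ry, rz, hand, ...]. A call has 1 to 10 rows; each row shifts and turns the commanded pose from where the row before left it; what a row does not reach is not made up. A row lasts 1/8 s, in which the tool goes at most 62.5 mm and 10.7 degrees, less where a joint would pass 70% of its speed; a pose out of reach is approached as far as the arm can. A call is refused whole if a number of a shift passes 62.5 or a number of a turn 10.7, either way. A call with a gripper value outside its range is refused whole. The fingers move at their own pace and stop on an object; "grip_force" is the grip in N (left out, the last holds). Time passes only in rows, so rows that do not move let the fingers close. It gives the time, the measured TCP pose, the force, the opening and the grip force at its end, in the units of the state.
- observe(): the state, without advancing time (a new reading comes with each control period).
- snapshot(name): name is "scene" or "top" or "wrist"; returns the picture (480x640x3 uint8, red, green, blue); there is no depth.
- camera_model(name): a dict with "fx", "fy", "cx", "cy" (pixels), "extrinsics" (4x4, takes a point from world to camera coordinates). Camera axes: x right, y down, z forward; pixel columns grow to the right and rows downward; lengths in m; the calibration is good to about 2 mm. A picture is of the moment at which its call begins: read the wrist's pose just before it. camera_model takes no time and is no camera call; for the wrist camera it gives the pose at the moment of the call.
- hand_in(): hands the job in; it is judged then, once.
The state is a dict: "t": time; "qpos": joint angles; "qd": joint speeds; "joint_torque": joint torques, N m; "ee_pos": TCP position; "tool_rot": TCP orientation; "ft_force": force on the tool from outside, world axes, zero at the start; "wrist_torque": the same for the moment, N m; "opening": finger opening in m; "grip_force": force on a finger pad.
Only numpy, scipy, OpenCV 4.12 (cv2) and the standard library are available. Lean on these libraries where they do the work, as an engineer would, in place of code of your own. Each camera call takes 0.05 s, during which the arm holds its last target. There are 200 camera calls.

### The job

Take the stack of slide supplies apart from the top down, one thing at a time, and set each in the stock tray of its colour: the blue carton in the blue tray, the white slide box in the white one, the brown slide box in the brown one and the yellow case in the yellow one. Each must stand upright and flat in the middle of its tray, its long side along the tray's long side. Set things down gently without dropping or tipping any, and leave the tally counter and the dropper bottle where they are.

Things in the scene. Friction and masses are not known exactly. Their poses are not given: they have to be found in the camera images.
- blue_carton: dark blue carton, 41 x 58 x 44 mm (x, y, z), top of the stack. Origin: centre of its underside; z up, y along its 58 mm side; grip it across the 41 mm. Stands upright in the stack at the start
- white_box: white plastic slide box, lid shut and fixed, a dark seam round it, 39 x 84 x 28 mm (x, y, z), second from the top, laid crosswise on the brown slide box. Origin: centre of its underside; z up, y along its 84 mm side; grip it across the 39 mm. Stands upright in the stack at the start
- brown_box: brown plastic slide box, lid shut and fixed, a dark seam round it, 46 x 80 x 34 mm (x, y, z), third from the top. Origin: centre of its underside; z up, y along its 80 mm side; grip it across the 46 mm. Stands upright in the stack at the start
- yellow_case: yellow plastic case, lid shut and fixed, 58 x 84 x 58 mm (x, y, z), bottom of the stack, standing on the bench. Origin: centre of its underside; z up, y along its 84 mm side; grip it across the 58 mm
- blue_tray: fixed shallow stock tray, 96 x 122 mm outside (x by y), grey rim 3 mm thick and 6 mm high, blue liner; its floor, 90 x 116 mm, is 3 mm above the origin. Origin: centre of the underside, on the bench; y is its long axis. A blank paper label tab sticks out at its -y end. All four trays are alike but for the colour
- white_tray: fixed shallow stock tray, 96 x 122 mm outside (x by y), grey rim 3 mm thick and 6 mm high, white liner; its floor, 90 x 116 mm, is 3 mm above the origin. Origin: centre of the underside, on the bench; y is its long axis. A blank paper label tab sticks out at its -y end. All four trays are alike but for the colour
- brown_tray: fixed shallow stock tray, 96 x 122 mm outside (x by y), grey rim 3 mm thick and 6 mm high, brown liner; its floor, 90 x 116 mm, is 3 mm above the origin. Origin: centre of the underside, on the bench; y is its long axis. A blank paper label tab sticks out at its -y end. All four trays are alike but for the colour
- yellow_tray: fixed shallow stock tray, 96 x 122 mm outside (x by y), grey rim 3 mm thick and 6 mm high, yellow liner; its floor, 90 x 116 mm, is 3 mm above the origin. Origin: centre of the underside, on the bench; y is its long axis. A blank paper label tab sticks out at its -y end. All four trays are alike but for the colour
- tally_counter: round metal hand counter, 50 x 61 x 17 mm, lying loose on the bench; leave it alone. Origin: centre of its underside
- dropper_bottle: amber dropper bottle with a black teat, 33 mm wide, 102 mm tall, standing loose at the back; leave it alone. Origin: centre of its underside
Mind the look-alikes: they are no part of the job. What is shaped like the brown_box but pink or turquoise is not meant.

How it is judged:
On the way, in this order (a step that is already met when the one before it is completed fails the run):
1. the blue carton is set in the blue tray and released (horizontal distance between blue_carton and blue_tray below 0.015 m and z of blue_carton in the frame of blue_tray between -0.002 and 0.0065 m and angle between blue_carton's own z axis and vertical below 0.09 rad and angle between the y axis of blue_carton and the y axis of blue_tray, either way round below 0.26 rad and contact force between the fingers and blue_carton below 0.3 N), for 0.2 s.
2. the white slide box is set in the white tray and released (horizontal distance between white_box and white_tray below 0.015 m and z of white_box in the frame of white_tray between -0.002 and 0.0065 m and angle between white_box's own z axis and vertical below 0.09 rad and angle between the y axis of white_box and the y axis of white_tray, either way round below 0.26 rad and contact force between the fingers and white_box below 0.3 N), for 0.2 s.
3. the brown slide box is set in the brown tray and released (horizontal distance between brown_box and brown_tray below 0.015 m and z of brown_box in the frame of brown_tray between -0.002 and 0.0065 m and angle between brown_box's own z axis and vertical below 0.09 rad and angle between the y axis of brown_box and the y axis of brown_tray, either way round below 0.26 rad and contact force between the fingers and brown_box below 0.3 N), for 0.2 s.
4. the yellow case is set in the yellow tray and released (horizontal distance between yellow_case and yellow_tray below 0.015 m and z of yellow_case in the frame of yellow_tray between -0.002 and 0.0065 m and angle between yellow_case's own z axis and vertical below 0.09 rad and angle between the y axis of yellow_case and the y axis of yellow_tray, either way round below 0.26 rad and contact force between the fingers and yellow_case below 0.3 N), for 0.2 s.
At the end, for the whole second after the job is handed in: Each of the four things stands released and at rest in its own tray: centre within 15 mm of the tray's centre, flat on the tray floor (within 3.5 mm of it, tilted less than 5 degrees), long side within 15 degrees of the tray's long side (either way round) (all of step 1 and all of step 2 and all of step 3 and all of step 4 and linear speed of each of blue_carton, white_box, brown_box, yellow_case below 0.02 m/s and angular speed of each of blue_carton, white_box, brown_box, yellow_case below 0.2 rad/s); the robot touches nothing.
It fails at once if a thing of the stack is tipped over (angle between any of blue_carton, white_box, brown_box, yellow_case's own z axis and vertical above 0.6 rad).
It fails at once if a thing of the stack is dropped (falls free at over 0.6 m/s, about 2 cm) ((linear speed of blue_carton above 0.6 m/s and contact force between the fingers and blue_carton below 0.01 N) or (linear speed of white_box above 0.6 m/s and contact force between the fingers and white_box below 0.01 N) or (linear speed of brown_box above 0.6 m/s and contact force between the fingers and brown_box below 0.01 N) or (linear speed of yellow_case above 0.6 m/s and contact force between the fingers and yellow_case below 0.01 N)).
It fails at once if the tally counter is pushed away or knocked over (distance of tally_counter from where it was at the start of the episode above 0.03 m or angle between tally_counter's own z axis and vertical above 0.5 rad).
It fails at once if the dropper bottle is pushed away or knocked over (distance of dropper_bottle from where it was at the start of the episode above 0.03 m or angle between dropper_bottle's own z axis and vertical above 0.5 rad).
It also fails if it takes over 120 s, if anything falls off the work surface, if the arm or the gripper's body presses on something with over 40 N, if the wrist force passes 120 N, or if a joint passes its speed limit or range.

## Working session

There is one attempt and no reset: what is moved stays moved. The work goes in short steps, Python scripts to look and compute and a tool call to move; the robot and the scene stay as the last step left them, time stands still between calls to the robot, and variables do not carry over. Pictures are saved under pics/ and viewed, at most 14 in all, crops included, and the job is handed in when it is done.

Besides the shell and the picture viewer there is one more tool, called as name(argument=value, ...) on one line, values as JSON. send_rows: Moves the arm, as the interface text tells. Its arguments: {"type":"object","properties":{"plan":{"type":"array"},"grip_force":{"type":"number"}},"required":["plan"]}

```bash
mkdir -p pics; python3 - <<'E'
from rig import *
import cv2
for n in("scene","top"):
    cv2.imwrite(f"pics/{n}0.png",snapshot(n)[:,:,::-1])
    m=camera_model(n);print(n,m)
s=observe();print(s["t"],s["ee_pos"],s["tool_rot"],s["opening"])
E
```

```text
scene {'fx': 561.442338935573, 'fy': 561.442338935573, 'cx': 322.45319854039434, 'cy': 241.0700533382369, 'extrinsics': array([[ 0.78830458, -0.6149296 , -0.02091594, -0.49736489],
       [-0.45937067, -0.56559111, -0.68489801,  0.30879271],
       [ 0.40933419,  0.54951641, -0.72833869,  1.30018222],
       [ 0.        ,  0.        ,  0.        ,  1.        ]])}
top {'fx': 564.7429278728608, 'fy': 564.7429278728608, 'cx': 325.0676957519807, 'cy': 230.11837534759704, 'extrinsics': array([[-0.22510638, -0.97426176,  0.01188036,  0.06014171],
       [-0.90390046,  0.20426636, -0.37581806,  0.59154439],
       [ 0.36371841, -0.09533771, -0.92661731,  1.55173417],
       [ 0.        ,  0.        ,  0.        ,  1.        ]])}
0.1 [0.15077621 0.60595549 0.23799529] [ 1.21564023e-01  9.92583246e-01 -8.27684511e-04 -4.61536905e-05] 0.08817604624843155
```

View pics/scene0.png

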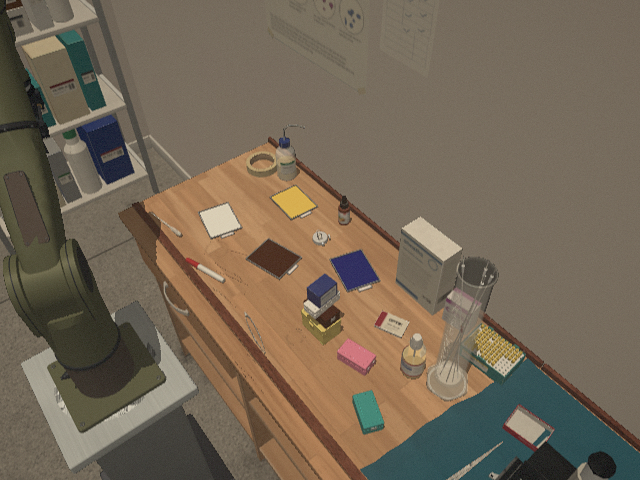

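View pics/top0.png

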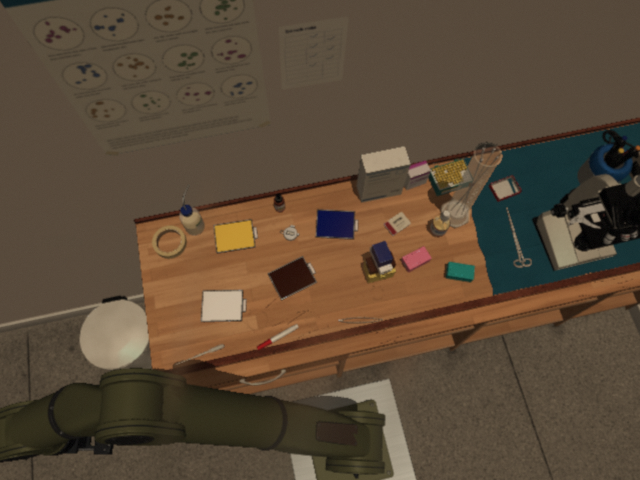

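The scene view shows the stack at (322,305). In the top view it is at (380,262), and the trays are blue (336,224), brown (292,277), white (222,305) and yellow (235,236). The look-alikes are pink (416,259) and turquoise (460,271), both off the stack. Candidates for the carton: the dark blue box on top of the stack at (382,252), the blue liner at (336,224) and the blue binder on the shelf. I choose the one on the stack and check it in a crop.

```bash
python3 - <<'E'
import cv2,numpy as np
t=cv2.imread("pics/top0.png");s=cv2.imread("pics/scene0.png")
R=lambda im,x,y,w,h,k:cv2.resize(im[y:y+h,x:x+w],None,fx=k,fy=k,interpolation=cv2.INTER_CUBIC)
a=R(t,355,230,50,60,8);b=R(s,290,265,50,75,8)[:, :]
c=np.zeros((600,800,3),np.uint8);c[:480,:400]=a;c[:600,400:800]=b
c=cv2.convertScaleAbs(c,alpha=1.6)
cv2.imwrite("pics/c1.png",c)
d=cv2.convertScaleAbs(R(t,190,200,200,135,4),alpha=1.6);cv2.imwrite("pics/c2.png",d)
E
```

```text
(no output)
```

View pics/c1.png

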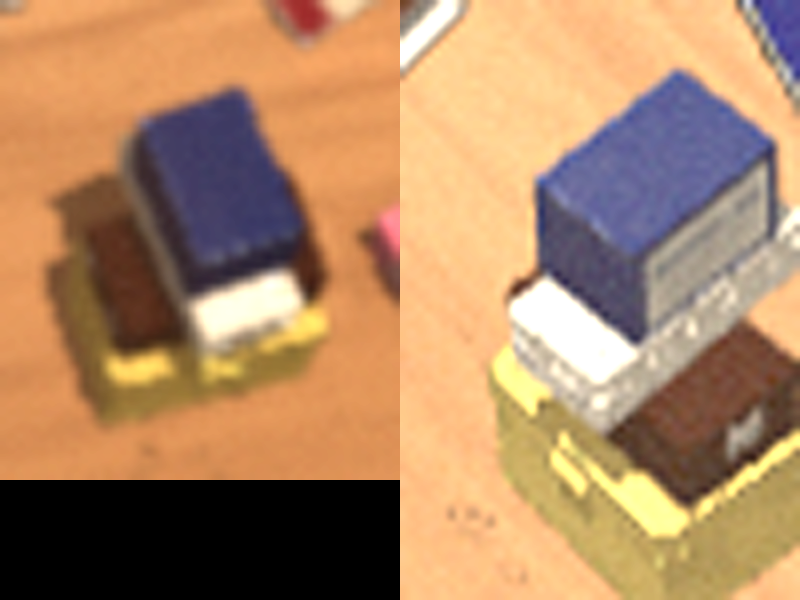

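View pics/c2.png

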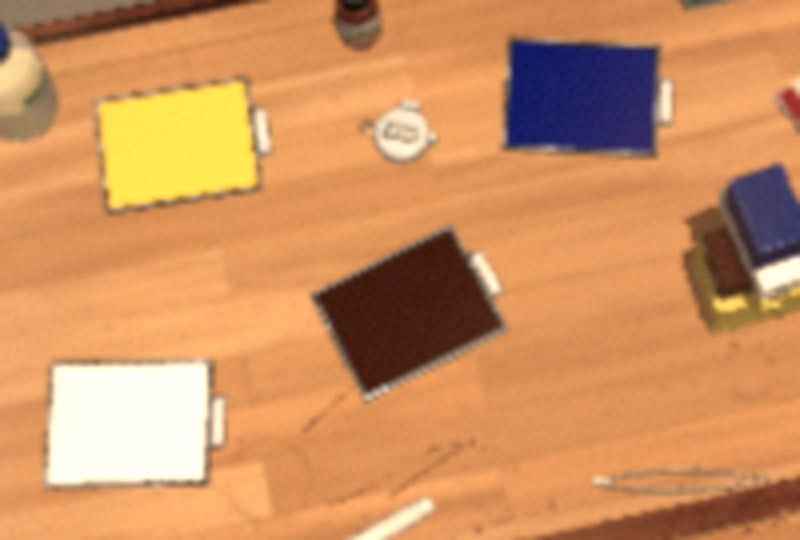

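The crop confirms it: dark blue carton on top with the white box under it crosswise, then brown, then yellow. I read the tray corners and the carton's top corners in both views, and fit the poses.

```bash
cat > h.py <<'E'
import numpy as np
from scipy.optimize import least_squares
def proj(m,P):
    P=np.atleast_2d(P);E=m["extrinsics"];c=P@E[:3,:3].T+E[:3,3]
    return np.c_[m["fx"]*c[:,0]/c[:,2]+m["cx"],m["fy"]*c[:,1]/c[:,2]+m["cy"]]
def ray(m,uv,z):
    E=m["extrinsics"];R=E[:3,:3].T;o=-R@E[:3,3]
    d=R@np.array([(uv[0]-m["cx"])/m["fx"],(uv[1]-m["cy"])/m["fy"],1]);return o+d*(z-o[2])/d[2]
def fit(obs,w,l,z):
    """obs: list of (model, 4 corners in cyclic order); rectangle w (x) by l (y) at height z -> x,y,yaw(of y axis turn),rms"""
    best=None
    for k in range(4):
      for s in(1,-1):
        c=np.roll(np.array([[-w,-l],[w,-l],[w,l],[-w,l]])/2,k,0)[::s]
        def f(p,c=c):
            a=p[2];Q=c@np.array([[np.cos(a),np.sin(a)],[-np.sin(a),np.cos(a)]])+p[:2]
            Q=np.c_[Q,np.full(4,z)]
            return np.concatenate([(proj(m,Q)-uv).ravel() for m,uv in obs])
        m,uv=obs[0];p0=np.mean([ray(m,u,z)[:2] for u in uv],0)
        for a in(-.8,0,.8):
            r=least_squares(f,[*p0,a])
            a_=(r.x[2]+np.pi/2)%np.pi-np.pi/2
            if best is None or r.cost<best[3]-1e-6: best=[r.x[0],r.x[1],a_,r.cost,len(r.fun)]
    return np.round([best[0],best[1],np.degrees(best[2]),(2*best[3]/best[4])**.5],4)
def crop(pts,x,y,k): return (np.array(pts,float)+.5)/k-.5+[x,y]
E
python3 - <<'E'
from rig import *
from h import *
T=camera_model("top");S=camera_model("scene")
tr=dict(yellow=[(98,101),(246,79),(260,188),(108,212)],blue=[(510,40),(659,47),(656,155),(506,149)],brown=[(313,295),(450,229),(504,326),(368,396)],white=[(50,362),(211,360),(208,484),(46,487)])
for n,c in tr.items(): print(n,fit([(T,crop(c,190,200,4))],.096,.122,.006))
ct=crop([(138,122),(240,90),(300,232),(195,258)],355,230,8)
cs=crop([(140,182),(280,70),(375,148),(245,250)],290,265,8)
print("carton",fit([(T,ct)],.041,.058,.164),fit([(S,cs)],.041,.058,.164),fit([(T,ct),(S,cs)],.041,.058,.164))
for n,u,z in(("dropper",(279,210),0),("counter",(290,233),.015),("yel corner",crop([(103,423)],355,230,8)[0],0)):print(n,ray(T,u,z))
E
```

```text
yellow [ 0.6773  0.1984 -3.5326  0.5038]
blue [  0.6464  -0.1209 -15.2852   0.4643]
brown [ 0.5038  0.0495 15.2851  0.9496]
white [  0.4646   0.2714 -11.4394   0.3126]
carton [  0.4724  -0.2096 -84.3194   0.514 ] [  0.4715  -0.2087 -81.9745   0.7999] [  0.472   -0.2088 -31.5085   7.0389]
dropper [0.73584933 0.04369384 0.        ]
counter [0.64405964 0.02588901 0.015     ]
yel corner [ 0.438364   -0.17259444  0.        ]
```

Tray fits are good to about 1 px. The carton is at (472,-209) mm, with its long side about 7° off world x. I start moving.

send_rows(plan=[37,-38,10,0,0,2,1,37,-38,10,0,0,2,1,37,-38,10,0,0,2,1,37,-38,10,0,0,2,1,37,-38,10,0,0,2,1,37,-38,10,0,0,2,1,37,-38,10,0,0,2,1,37,-38,10,0,0,2,1,0,0,0,0,0,0,1], grip_force=12)

```text
t: 1.23
ee_pos: [0.4507, 0.2979, 0.3188]
tool_rot: [-0.013, 1.0, -0.001, 0.001]
ft_force: [-0.7, 0.5, -0.1]
opening: 0.0881
grip_force: 0.0
```

send_rows(plan=[2,-50,0,0,0,0.5,1,2,-50,0,0,0,0.5,1,2,-50,0,0,0,0.5,1,2,-50,0,0,0,0.5,1,2,-50,0,0,0,0.5,1,2,-50,0,0,0,0.5,1,2,-50,0,0,0,0.5,1,2,-50,0,0,0,0.5,1,2,-50,0,0,0,0.5,1,3,-57,0,0,0,0.5,1])

```text
t: 2.48
ee_pos: [0.4681, -0.204, 0.3185]
tool_rot: [-0.063, 0.998, 0.001, 0.0]
ft_force: [0.1, -0.0, 0.4]
opening: 0.0881
grip_force: 0.0
```

```bash
python3 - <<'E'
from rig import *
import cv2
for n in range(3): snapshot("top")  # settle
s=observe();m=camera_model("wrist");im=snapshot("wrist")
cv2.imwrite("pics/w1.png",cv2.convertScaleAbs(im[:,:,::-1],alpha=1.5));print(s["ee_pos"],s["tool_rot"],s["qpos"]);print(m)
import pickle;pickle.dump(m,open("w1.pkl","wb"))
E
```

```text
[ 0.46730229 -0.20656517  0.31798712] [-5.87025602e-02  9.98275348e-01  1.07913890e-05 -5.81586806e-04] [ 0.51771968  0.44733065 -0.29205366  1.79167861  0.15685496  0.92629363
  1.84640681]
{'fx': 346.9592629368195, 'fy': 346.9592629368195, 'cx': 326.9166296390539, 'cy': 248.37431610234515, 'extrinsics': array([[-1.15808800e-01,  9.93271338e-01,  6.09469963e-04,
         2.58119141e-01],
       [ 9.42719769e-01,  1.09721526e-01,  3.15024799e-01,
        -4.85610054e-01],
       [ 3.12838231e-01,  3.70572032e-02, -9.49083244e-01,
         3.26930263e-01],
       [ 0.00000000e+00,  0.00000000e+00,  0.00000000e+00,
         1.00000000e+00]])}
```

View pics/w1.png

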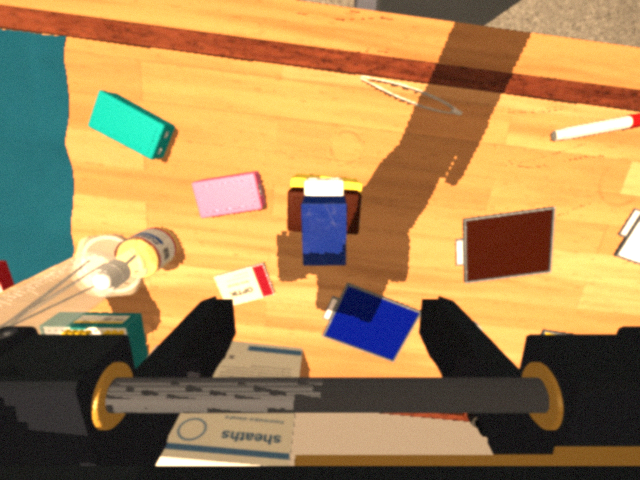

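The wrist view shows the carton at (324,230) on the white box, over brown and yellow. I project the fitted model on an enlarged crop to check the pose.

```bash
cat >> h.py <<'E'
def box(x,y,yaw,w,l,z0,z1):
    a=np.radians(yaw);c=np.array([[-w,-l],[w,-l],[w,l],[-w,l]])/2@np.array([[np.cos(a),np.sin(a)],[-np.sin(a),np.cos(a)]])+[x,y]
    return [np.c_[c,np.full(4,z)] for z in(z0,z1)]
def draw(im,m,boxes,x,y,w,h,k):
    import cv2
    o=cv2.resize(im[y:y+h,x:x+w],None,fx=k,fy=k,interpolation=cv2.INTER_CUBIC)
    for b in boxes:
        for f in box(*b):
            p=(proj(m,f)-[x,y]+.5)*k-.5;cv2.polylines(o,[np.round(p).astype(int)],True,(0,255,0),1)
    return o
E
python3 - <<'E'
from h import *
import pickle,cv2
m=pickle.load(open("w1.pkl","rb"));im=cv2.imread("pics/w1.png")
B=[(.472,-.209,-83,.041,.058,.12,.164)]
a=draw(im,m,B,270,165,110,110,5)
cv2.imwrite("pics/c3.png",a)
E
```

```text
(no output)
```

View pics/c3.png

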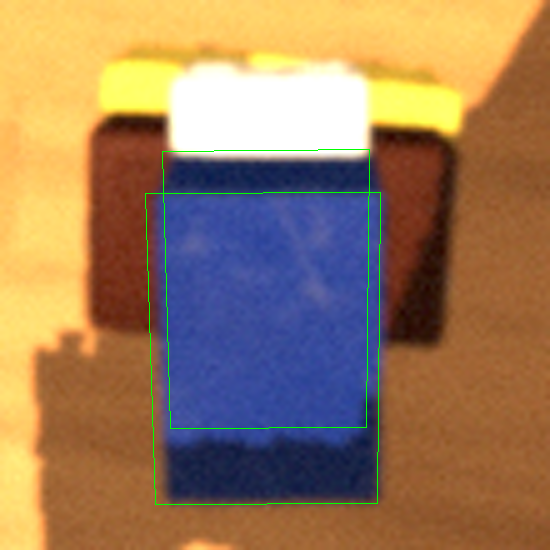

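send_rows(plan=[2,-1,-30,0,0,0,1,2,-1,-30,0,0,0,1,0,0,-30,0,0,0,1,0,0,-30,0,0,0,1,0,0,-25,0,0,0,1,0,0,-20,0,0,0,1,0,0,-15,0,0,0,1,0,0,-12,0,0,0,1,0,0,0,0,0,0,1,0,0,0,0,0,0,1])

```text
t: 3.92
ee_pos: [0.4722, -0.2064, 0.1272]
tool_rot: [-0.061, 0.998, -0.0, 0.0]
ft_force: [-0.3, 0.7, -0.4]
opening: 0.0882
grip_force: 0.0
```

send_rows(plan=[0,-1.5,0,0,0,0,0.6,0,0,0,0,0,0,0.2,0,0,0,0,0,0,0,0,0,0,0,0,0,-0.1,0,0,0,0,0,0,-1,0,0,0,0,0,0,-1,0,0,0,0,0,0,-1], grip_force=15)

```text
t: 4.8
ee_pos: [0.4719, -0.208, 0.1268]
tool_rot: [-0.061, 0.998, 0.0, 0.0]
ft_force: [-0.5, 0.9, 0.3]
opening: 0.0403
grip_force: 15.0
```

send_rows(plan=[0,0,8,0,0,0,-1,0,0,12,0,0,0,-1,0,0,20,0,0,0,-1,0,0,20,0,0,-6,-1,5,2,10,0,0,-9,-1,10,5,0,0,0,-9,-1,15,7,0,0,0,-9,-1,20,10,0,0,0,-9,-1,20,10,0,0,0,-9,-1,20,10,0,0,0,-9,-1])

```text
t: 6.05
ee_pos: [0.5626, -0.1633, 0.1977]
tool_rot: [0.448, 0.894, 0.001, 0.0]
ft_force: [-0.2, -0.4, -0.3]
opening: 0.0403
grip_force: 15.0
```

send_rows(plan=[20,10,0,0,0,-9,-1,20,10,0,0,0,-9,-1,20,10,0,0,0,-9,-1,20,10,0,0,0,-9,-1,4,3,-20,0,0,-9,-1,0,0,-30,0,0,-7.3,-1,0,0,-25,0,0,0,-1,0,0,-20,0,0,0,-1,0,0,0,0,0,0,-1,0,0,0,0,0,0,-1])

```text
t: 7.3
ee_pos: [0.6465, -0.1213, 0.1028]
tool_rot: [0.795, 0.607, 0.001, 0.001]
ft_force: [-0.1, -0.4, -1.0]
opening: 0.0407
grip_force: 15.0
```

```bash
python3 - <<'E'
from rig import *
import cv2
cv2.imwrite("pics/t2.png",snapshot("top")[:,:,::-1])
a=cv2.imread("pics/t2.png");b=snapshot("scene")[:,:,::-1]
import numpy as np
c=np.hstack([cv2.resize(a[170:310,290:430],None,fx=2.85,fy=2.85),cv2.resize(b[220:360,280:420],None,fx=2.85,fy=2.85)])
cv2.imwrite("pics/c4.png",cv2.convertScaleAbs(c,alpha=1.5))
s=observe();print(s["ee_pos"],s["tool_rot"],s["ft_force"],s["opening"],s["qpos"])
E
```

```text
[ 0.64670518 -0.1212529   0.10304939] [0.79480172 0.60686805 0.00085148 0.0008197 ] [ 0.64329281  0.6817923  -0.45629462] 0.04030391473608756 [-0.04632737  0.9244342   0.31326425  1.57993246 -0.39307609  0.6976795
  0.18685854]
```

View pics/c4.png

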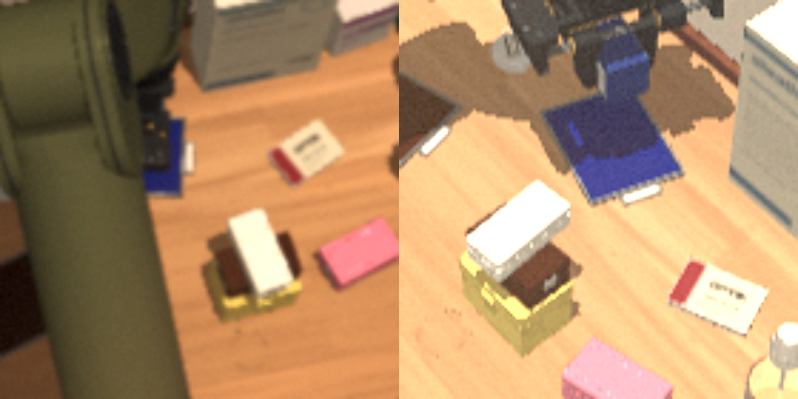

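The carton is held over the blue tray, and the stack is undisturbed. Lowering it now.

send_rows(plan=[0,0,-30,0,0,0,-1,0,0,-25,0,0,0,-1,0,0,-15,0,0,0,-1,0,0,-8,0,0,0,-1,0,0,-5,0,0,0,-1,0,0,-4,0,0,0,-1,0,0,-3,0,0,0,-1,0,0,-2,0,0,0,-1,0,0,0,0,0,0,-1,0,0,0,0,0,0,-1])

```text
t: 8.65
ee_pos: [0.6459, -0.121, 0.0099]
tool_rot: [0.795, 0.607, 0.0, 0.0]
ft_force: [0.2, 0.5, -0.9]
opening: 0.0402
grip_force: 15.0
```

send_rows(plan=[0,0,-1,0,0,0,-1,0,0,0,0,0,0,-1,0,0,-1,0,0,0,-1,0,0,0,0,0,0,-1,0,0,0,0,0,0,-1])

```text
t: 9.28
ee_pos: [0.6461, -0.121, 0.0094]
tool_rot: [0.795, 0.607, 0.0, 0.0]
ft_force: [-3.6, 1.7, 12.1]
opening: 0.0406
grip_force: 15.0
```

send_rows(plan=[0,0,1,0,0,0,-1,0,0,0,0,0,0,0,0,0,0,0,0,0,0.3,0,0,0,0,0,0,0.3,0,0,0,0,0,0,0.3,0,0,20,0,0,0,0.3,0,0,30,0,0,0,0.3,0,0,45,0,0,0,0.3,0,0,45,0,0,0,1,0,0,50,0,0,0,1])

```text
t: 10.52
ee_pos: [0.6456, -0.121, 0.2015]
tool_rot: [0.795, 0.607, 0.0, 0.0]
ft_force: [0.5, -0.1, -0.7]
opening: 0.0751
grip_force: 0.0
```

send_rows(plan=[-17,-8.5,8,0,0,10,1,-17,-8.5,8,0,0,10,1,-17,-8.5,8,0,0,10,1,-17,-8.5,8,0,0,10,1,-17,-8.5,8,0,0,10,1,-17,-8.5,8,0,0,10,1,-17,-8.5,8,0,0,10,1,-17,-8.5,8,0,0,10,1,-17,-8.5,8,0,0,10,1,-17,-8.5,8,0,0,10,1])

```text
t: 11.78
ee_pos: [0.475, -0.2068, 0.2803]
tool_rot: [0.044, 0.999, -0.001, 0.001]
ft_force: [0.3, -0.5, 0.1]
opening: 0.0882
grip_force: 0.0
```

send_rows(plan=[-2,-1,0,0,0,10,1,0,0,0,0,0,2,1,0,0,0,0,0,0,1])

```text
t: 12.15
ee_pos: [0.474, -0.207, 0.2793]
tool_rot: [-0.058, 0.998, -0.0, 0.0]
ft_force: [0.2, 0.1, 0.2]
opening: 0.0879
grip_force: 0.0
```

```bash
python3 - <<'E'
from rig import *
from h import *
import cv2
snapshot("top")
s=observe();m=camera_model("wrist");im=cv2.convertScaleAbs(snapshot("wrist")[:,:,::-1],alpha=1.3)
print(s["ee_pos"],s["tool_rot"],s["qpos"])
import pickle;pickle.dump(m,open("w2.pkl","wb"));cv2.imwrite("pics/w2.png",im)
uv=proj(m,[.472,-.209,.1])[0].astype(int);print(uv)
x,y=uv-[70,60];bt=proj(m,[.646,-.121,.02])[0].astype(int);print(x,y,bt)
a=draw(im,m,[(.472,-.209,-83,.039,.084,.092,.12)],x,y,130,130,4.5)
sc=draw(im,m,[(.6464,-.1209,-15.3,.041,.058,.003,.047)],max(bt[0]-50,0),bt[1]-50,100,100,2)
o=np.zeros((585,800,3),np.uint8);o[:,:585]=a[:585,:585];o[:sc.shape[0],590:590+sc.shape[1]]=sc
cv2.imwrite("pics/c5.png",o)
E
```

```text
[ 0.47403868 -0.20689123  0.27909104] [-5.76837765e-02  9.98334870e-01 -1.58118675e-04  2.09915080e-04] [ 0.45884919  0.4965593  -0.21172291  1.83589985  0.13722978  0.82274316
  1.86468447]
[323 220]
253 160 [375 338]
```

View pics/c5.png

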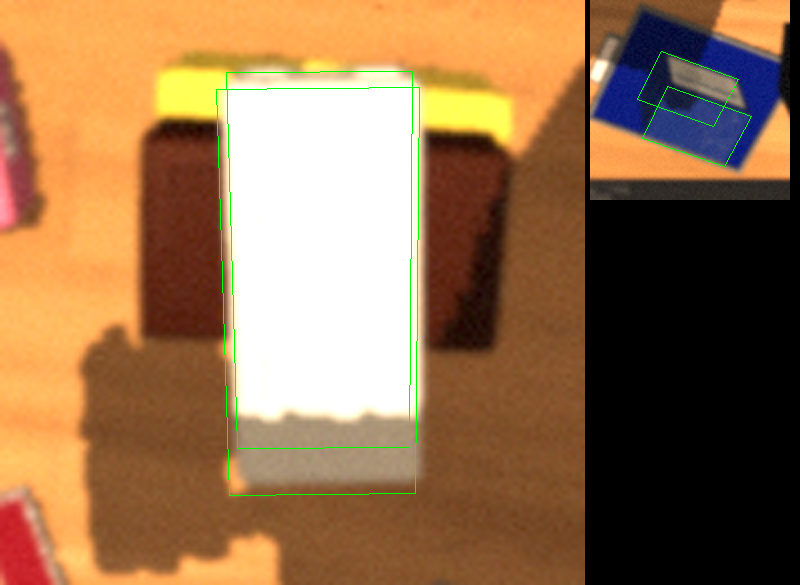

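The carton stands flat in the blue tray as modelled. The white box is at about (471,-208) mm, with φ about 8°. Descending to just above the brown lid.

send_rows(plan=[-3,-1,-30,0,0,1,1,0,0,-30,0,0,0,1,0,0,-30,0,0,0,1,0,0,-30,0,0,0,1,0,0,-25,0,0,0,1,0,0,-20,0,0,0,1,0,0,-12,0,0,0,1,0,0,-6,0,0,0,1,0,0,0,0,0,0,1,0,0,0,0,0,0,1])

```text
t: 13.5
ee_pos: [0.4713, -0.2081, 0.0963]
tool_rot: [-0.067, 0.998, -0.0, 0.001]
ft_force: [0.2, -0.1, -0.1]
opening: 0.0876
grip_force: 0.0
```

send_rows(plan=[0,0,0,0,0,0,0.6,0,0,0,0,0,0,0.2,0,0,0,0,0,0,0,0,0,0,0,0,0,-0.1,0,0,0,0,0,0,-1,0,0,0,0,0,0,-1,0,0,0,0,0,0,-1])

```text
t: 14.38
ee_pos: [0.4709, -0.208, 0.0957]
tool_rot: [-0.067, 0.998, 0.0, 0.0]
ft_force: [0.1, 0.8, 0.2]
opening: 0.0392
grip_force: 15.0
```

send_rows(plan=[0,0,6,0,0,0,-1,0,0,10,0,0,0,-1,0,0,20,0,0,0,-1,0,0,25,0,0,0,-1,0,15,20,0,0,3,-1,-0.5,30,10,0,0,5,-1,-0.5,40,0,0,0,7,-1,-0.5,40,0,0,0,7,-1,-0.5,40,0,0,0,7,-1,-0.5,40,0,0,0,7,-1])

```text
t: 15.62
ee_pos: [0.4683, -0.0018, 0.1875]
tool_rot: [-0.374, 0.927, -0.0, 0.0]
ft_force: [0.7, -0.9, 0.0]
opening: 0.0386
grip_force: 15.0
```

send_rows(plan=[-0.5,40,0,0,0,7,-1,-0.5,40,0,0,0,7,-1,-0.5,40,0,0,0,7,-1,-0.5,40,0,0,0,7,-1,-0.5,40,0,0,0,6.9,-1,-1,35,0,0,0,0,-1,-0.5,25,0,0,0,0,-1,0,14.5,-20,0,0,0,-1,0,0,-20,0,0,0,-1,0,0,0,0,0,0,-1])

```text
t: 16.88
ee_pos: [0.4636, 0.2708, 0.1462]
tool_rot: [-0.634, 0.774, -0.0, -0.001]
ft_force: [0.6, -0.1, -0.9]
opening: 0.0391
grip_force: 15.0
```

send_rows(plan=[1,0.5,-30,0,0,0,-1,0,0,-30,0,0,0,-1,0,0,-30,0,0,0,-1,0,0,-20,0,0,0,-1,0,0,-12,0,0,0,-1,0,0,-7,0,0,0,-1,0,0,-5,0,0,0,-1,0,0,-3,0,0,0,-1,0,0,-2,0,0,0,-1,0,0,0,0,0,0,-1])

```text
t: 18.12
ee_pos: [0.4654, 0.2721, 0.0078]
tool_rot: [-0.634, 0.774, 0.0, 0.0]
ft_force: [-0.9, 0.1, -0.9]
opening: 0.0388
grip_force: 15.0
```

send_rows(plan=[0,0,-1,0,0,0,-1,0,0,0,0,0,0,-1,0,0,0,0,0,0,-1])

```text
t: 18.5
ee_pos: [0.4654, 0.2721, 0.0068]
tool_rot: [-0.634, 0.774, 0.0, 0.0]
ft_force: [0.2, -0.2, -1.3]
opening: 0.0388
grip_force: 15.0
```

send_rows(plan=[0,0,-1,0,0,0,-1,0,0,0,0,0,0,-1,0,0,0,0,0,0,-1])

```text
t: 18.88
ee_pos: [0.4654, 0.2721, 0.0063]
tool_rot: [-0.634, 0.774, -0.0, 0.0]
ft_force: [-0.0, -0.4, 5.8]
opening: 0.039
grip_force: 15.0
```

send_rows(plan=[0,0,0,0,0,0,-0.05,0,0,0,0,0,0,0.05,0,0,0,0,0,0,0.05,0,0,0,0,0,0,0.05,0,0,10,0,0,0,0.05,0,0,20,0,0,0,0.1,0,0,40,0,0,0,0.3,0,0,50,0,0,0,1,0,0,50,0,0,0,1,0,0,50,0,0,0,1])

```text
t: 20.12
ee_pos: [0.465, 0.2716, 0.2281]
tool_rot: [-0.634, 0.774, -0.0, 0.0]
ft_force: [0.1, 1.0, 1.0]
opening: 0.0853
grip_force: 0.0
```

send_rows(plan=[0,-35,5,0,0,-9,1,0,-35,5,0,0,-9,1,0,-35,5,0,0,-9,1,0,-35,5,0,0,-9,1,0,-35,5,0,0,-9,1,0,-35,5,0,0,-9,1,0,-35,5,0,0,-9,1,0,-35,5,0,0,-9,1,0,-35,5,0,0,-9,1,0,-35,5,0,0,-9,1])

```text
t: 21.38
ee_pos: [0.4649, -0.0789, 0.2766]
tool_rot: [0.101, 0.995, 0.0, 0.0]
ft_force: [-0.1, -0.7, 0.2]
opening: 0.0881
grip_force: 0.0
```

send_rows(plan=[0,-30,0,0,0,-9,1,1,-30,0,0,0,-9,1,1,-30,0,0,0,-9,1,1,-20,0,0,0,-9,1,1,-10,0,0,0,-9,1,1,-10,0,0,0,-9,1,0,0,0,0,0,-9,1,0,0,0,0,0,-10,1,0,0,0,0,0,0,1])

```text
t: 22.5
ee_pos: [0.4701, -0.2075, 0.2761]
tool_rot: [0.671, 0.742, 0.0, -0.0]
ft_force: [0.1, -0.4, -0.6]
opening: 0.0884
grip_force: 0.0
```

```bash
python3 - <<'E'
from rig import *
from h import *
import cv2,pickle
s=observe();m=camera_model("wrist");im=cv2.convertScaleAbs(snapshot("wrist")[:,:,::-1],alpha=1.3)
print(s["ee_pos"],s["tool_rot"],s["qpos"])
pickle.dump(m,open("w3.pkl","wb"));cv2.imwrite("pics/w3.png",im)
uv=proj(m,[.472,-.209,.08])[0].astype(int)
x,y=np.maximum(uv-[65,65],0);print(uv,x,y)
a=draw(im,m,[(.472,-.209,5,.046,.080,.058,.092)],x,y,130,130,4.5)
T=camera_model("top");t=cv2.convertScaleAbs(snapshot("top")[:,:,::-1],alpha=1.3);cv2.imwrite("pics/t3.png",t)
sc=draw(t,T,[(.4654,.272,-11.4,.039,.084,.003,.031)],196,275,53,60,4)
o=np.zeros((585,800,3),np.uint8);o[:a.shape[0],:a.shape[1]]=a;o[:sc.shape[0],588:588+sc.shape[1]]=sc
cv2.imwrite("pics/c6.png",o)
E
```

```text
[ 0.4701289  -0.20752308  0.27608179] [ 6.70694127e-01  7.41734011e-01  1.82320080e-04 -1.07144635e-04] [ 0.14452456  0.50675678  0.28520252  1.8646804  -0.19269985  0.79688173
  0.63152922]
[328 221] 263 156
```

View pics/c6.png

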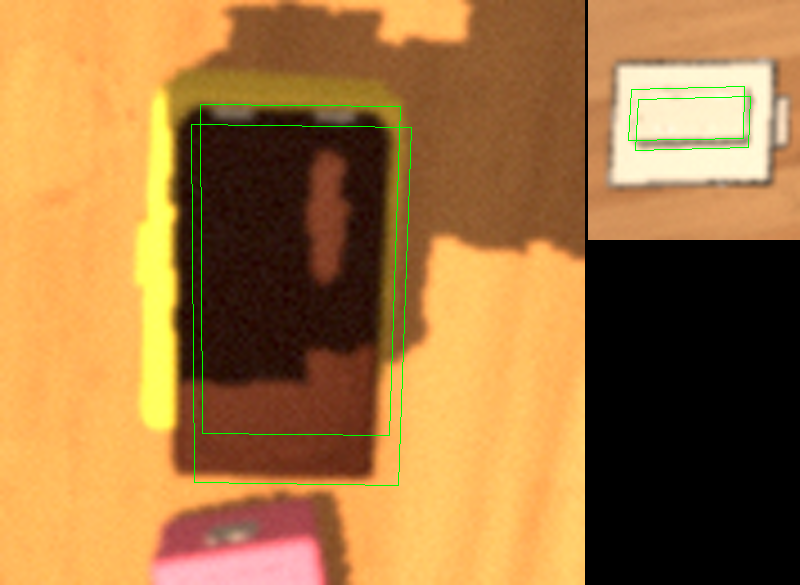

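The white box sits well in its tray. The brown box is about 3 mm nearer the robot than my model, at about (468.5,-207) mm with yaw about 4°.

send_rows(plan=[-1.5,0.5,-30,0,0,-1.8,1,0,0,-35,0,0,0,1,0,0,-35,0,0,0,1,0,0,-35,0,0,0,1,0,0,-30,0,0,0,1,0,0,-22,0,0,0,1,0,0,-14,0,0,0,1,0,0,-8,0,0,0,1,0,0,-4,0,0,0,1,0,0,0,0,0,0,1])

```text
t: 23.85
ee_pos: [0.4691, -0.2075, 0.063]
tool_rot: [0.683, 0.73, 0.0, 0.0]
ft_force: [0.4, 0.9, -0.4]
opening: 0.0882
grip_force: 0.0
```

send_rows(plan=[-0.5,0.5,0,0,0,0,0.6,0,0,0,0,0,0,0.3,0,0,0,0,0,0,0.1,0,0,0,0,0,0,0,0,0,0,0,0,0,-1,0,0,0,0,0,0,-1,0,0,0,0,0,0,-1])

```text
t: 24.72
ee_pos: [0.4683, -0.207, 0.0628]
tool_rot: [0.683, 0.73, 0.0, -0.0]
ft_force: [-0.0, 0.5, 1.1]
opening: 0.0458
grip_force: 15.0
```

send_rows(plan=[0,0,6,0,0,0,-1,0,0,10,0,0,0,-1,0,0,20,0,0,0,-1,0,5,25,0,0,0,-1,3,20,15,0,0,1,-1,5,35,0,0,0,2,-1,5,40,0,0,0,2,-1,6,40,0,0,0,2,-1,6,40,0,0,0,2,-1,5,35,0,0,0,2.5,-1])

```text
t: 25.98
ee_pos: [0.4986, 0.0098, 0.1394]
tool_rot: [0.606, 0.796, 0.0, 0.0]
ft_force: [0.2, -0.1, -2.1]
opening: 0.0459
grip_force: 15.0
```

send_rows(plan=[3.5,25,0,0,0,0,-1,2,16.5,-15,0,0,0,-1,0,0,-25,0,0,0,-1,0,0,-25,0,0,0,-1,0,0,-25,0,0,0,-1,0,0,-15,0,0,0,-1,0,0,-10,0,0,0,-1,0,0,0,0,0,0,-1,0,0,0,0,0,0,-1])

```text
t: 27.1
ee_pos: [0.5042, 0.0495, 0.0243]
tool_rot: [0.606, 0.795, 0.0, 0.0]
ft_force: [0.7, 0.3, 0.9]
opening: 0.0457
grip_force: 15.0
```

send_rows(plan=[0,0,-6,0,0,0,-1,0,0,-5,0,0,0,-1,0,0,-3,0,0,0,-1,0,0,-2,0,0,0,-1,0,0,-1,0,0,0,-1,0,0,0,0,0,0,-1,0,0,0,0,0,0,-1])

```text
t: 27.98
ee_pos: [0.5037, 0.0495, 0.0073]
tool_rot: [0.606, 0.795, 0.0, 0.0]
ft_force: [-1.9, 0.1, 5.2]
opening: 0.0457
grip_force: 15.0
```

send_rows(plan=[0,0,-1,0,0,0,-1,0,0,0,0,0,0,-1,0,0,0,0,0,0,-1])

```text
t: 28.35
ee_pos: [0.5037, 0.0495, 0.0071]
tool_rot: [0.606, 0.795, 0.0, 0.0]
ft_force: [-2.9, 0.6, 15.6]
opening: 0.0458
grip_force: 15.0
```

send_rows(plan=[0,0,1.2,0,0,0,-1,0,0,0,0,0,0,0.1,0,0,0,0,0,0,0.15,0,0,0,0,0,0,0.15,0,0,0,0,0,0,0.15,0,0,10,0,0,0,0.15,0,0,25,0,0,0,0.2,0,0,45,0,0,0,0.4,0,0,55,0,0,0,1,0,0,60,0,0,0,1])

```text
t: 29.6
ee_pos: [0.5031, 0.0496, 0.204]
tool_rot: [0.606, 0.795, -0.0, -0.0]
ft_force: [1.1, 0.4, 0.0]
opening: 0.0795
grip_force: 0.0
```

send_rows(plan=[-4,-26,0,0,0,-1.5,1,-4,-26,0,0,0,-1.5,1,-4,-26,0,0,0,-1.5,1,-4,-26,0,0,0,-1.5,1,-4,-26,0,0,0,-1.5,1,-4,-26,0,0,0,-1.5,1,-4,-26,0,0,0,-1,1,-4,-26,0,0,0,0,1,-3,-49,20,0,0,0,1,0,0,20,0,0,0,1])

```text
t: 30.85
ee_pos: [0.4674, -0.212, 0.2433]
tool_rot: [0.676, 0.737, -0.001, 0.001]
ft_force: [0.5, 0.2, -0.6]
opening: 0.0883
grip_force: 0.0
```

```bash
python3 - <<'E'
from rig import *
from h import *
import cv2,pickle
snapshot("top");s=observe();m=camera_model("wrist");im=cv2.convertScaleAbs(snapshot("wrist")[:,:,::-1],alpha=1.3)
print(s["ee_pos"],s["tool_rot"],s["qpos"])
pickle.dump(m,open("w4.pkl","wb"));cv2.imwrite("pics/w4.png",im)
uv=proj(m,[.468,-.208,.03])[0].astype(int)
x,y=np.maximum(uv-[65,65],0);print(uv,x,y)
a=draw(im,m,[(.468,-.208,4,.058,.084,.0,.058)],x,y,130,130,4.5)
T=camera_model("top");t=cv2.convertScaleAbs(snapshot("top")[:,:,::-1],alpha=1.3);cv2.imwrite("pics/t4.png",t)
sc=draw(t,T,[(.5037,.0495,15.3,.046,.08,.003,.037)],266,250,53,60,4)
sd=draw(t,T,[(.6773,.1984,-3.5,.096,.122,0,.006)],208,190,53,80,4)
o=np.zeros((600,800,3),np.uint8);o[:a.shape[0],:a.shape[1]]=a;o[:sc.shape[0],588:588+sc.shape[1]]=sc;o[250:250+sd.shape[0],588:588+sd.shape[1]]=sd
cv2.imwrite("pics/c7.png",o)
E
```

```text
[ 0.46906742 -0.21043182  0.24532333] [6.75181164e-01 7.37647988e-01 5.43316640e-04 2.35509422e-03] [ 0.12690046  0.55333266  0.32612081  1.90955838 -0.25905657  0.71449083
  0.6921984 ]
[325 212] 260 147
```

View pics/c7.png

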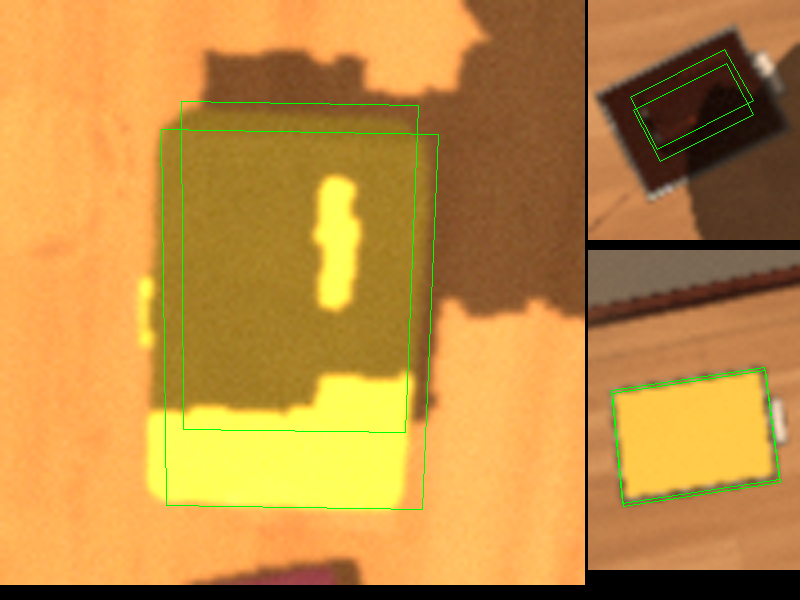

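Brown is set in its tray and matches the model. The yellow case is at about (465.5,-207.5) mm with yaw about 2.5°. Before that placing I check the clearance to the back wall.

```bash
python3 - <<'E'
from rig import *
from h import *
T=camera_model("top")
for u in((225,196),(225,204),(225,208)):print([ray(T,u,z).round(3)[:2] for z in(0,.03)])
print(observe()["ee_pos"])
E
```

```text
[array([0.823, 0.205]), array([0.808, 0.203])]
[array([0.795, 0.209]), array([0.78 , 0.207])]
[array([0.781, 0.212]), array([0.766, 0.209])]
[ 0.46903622 -0.20749296  0.24282385]
```

send_rows(plan=[-3.5,3,-30,0,0,-2.5,1,0,0,-40,0,0,0,1,0,0,-40,0,0,0,1,0,0,-35,0,0,0,1,0,0,-30,0,0,0,1,0,0,-25,0,0,0,1,0,0,-16,0,0,0,1,0,0,-12,0,0,0,1,0,0,-6,0,0,0,1,0,0,0,0,0,0,1])

```text
t: 32.25
ee_pos: [0.4654, -0.2044, 0.008]
tool_rot: [0.689, 0.724, 0.0, 0.0]
ft_force: [0.1, 0.1, 0.4]
opening: 0.0881
grip_force: 0.0
```

send_rows(plan=[0,-3,2,0,0,0,0.8,0,0,0,0,0,0,0.6,0,0,0,0,0,0,0.5,0,0,0,0,0,0,0.4,0,0,0,0,0,0,0.3,0,0,0,0,0,0,-1,0,0,0,0,0,0,-1,0,0,0,0,0,0,-1], grip_force=25)

```text
t: 33.25
ee_pos: [0.4654, -0.2074, 0.01]
tool_rot: [0.689, 0.724, 0.0, 0.0]
ft_force: [0.7, -0.2, 0.7]
opening: 0.0571
grip_force: 25.0
```

send_rows(plan=[0,0,5,0,0,0,-1,0,0,10,0,0,0,-1,0,0,20,0,0,0,-1,0,0,35,0,0,0,-1,0,0,40,0,0,0,-1,5,15,30,0,0,0,-1,5,30,10,0,0,-0.5,-1,10,35,0,0,0,-0.6,-1,18,35,0,0,0,-0.6,-1,20,35,0,0,0,-0.6,-1])

```text
t: 34.5
ee_pos: [0.5234, -0.0563, 0.1607]
tool_rot: [0.704, 0.71, 0.0, -0.0]
ft_force: [0.1, 0.3, -1.6]
opening: 0.0571
grip_force: 25.0
```

send_rows(plan=[20,35,0,0,0,-0.8,-1,20,35,0,0,0,-0.8,-1,20,35,0,0,0,-0.8,-1,20,35,0,0,0,-0.8,-1,20,35,0,0,0,-0.8,-1,20,35,0,0,0,0,-1,18,25,0,0,0,0,-1,12,16,0,0,0,0,-1,4,5,0,0,0,0,-1,0,0,0,0,0,0,-1])

```text
t: 35.75
ee_pos: [0.6769, 0.1981, 0.16]
tool_rot: [0.728, 0.685, -0.0, -0.0]
ft_force: [0.1, -0.6, -1.1]
opening: 0.0575
grip_force: 25.0
```

send_rows(plan=[0,0,-25,0,0,0,-1,0,0,-35,0,0,0,-1,0,0,-30,0,0,0,-1,0,0,-22,0,0,0,-1,0,0,-14,0,0,0,-1,0,0,-9,0,0,0,-1,0,0,-5,0,0,0,-1,0,0,-3,0,0,0,-1,0,0,-2,0,0,0,-1,0,0,0,0,0,0,-1])

```text
t: 37.0
ee_pos: [0.6775, 0.1986, 0.0151]
tool_rot: [0.728, 0.685, 0.0, 0.0]
ft_force: [0.2, 0.5, -0.6]
opening: 0.0569
grip_force: 25.0
```

send_rows(plan=[0,0,-1,0,0,0,-1,0,0,0,0,0,0,-1,0,0,-1,0,0,0,-1,0,0,0,0,0,0,-1,0,0,0,0,0,0,-1])

```text
t: 37.62
ee_pos: [0.6775, 0.1986, 0.0131]
tool_rot: [0.728, 0.685, 0.0, 0.0]
ft_force: [-1.5, -0.4, 0.3]
opening: 0.0571
grip_force: 25.0
```

send_rows(plan=[0,0,-0.8,0,0,0,-1,0,0,0,0,0,0,-1,0,0,0,0,0,0,-1])

```text
t: 38.0
ee_pos: [0.6775, 0.1986, 0.0131]
tool_rot: [0.728, 0.685, 0.0, 0.0]
ft_force: [-1.6, 0.2, 6.2]
opening: 0.0574
grip_force: 25.0
```

In contact with the tray floor, so I release.

send_rows(plan=[0,0,0,0,0,0,0.35,0,0,0,0,0,0,0.6,0,0,0,0,0,0,0.6,0,0,0,0,0,0,0.6,0,0,10,0,0,0,0.6,0,0,25,0,0,0,0.6,0,0,40,0,0,0,0.6,0,0,50,0,0,0,0.6,0,0,60,0,0,0,0.6,0,0,50,0,0,0,0.6])

```text
t: 39.25
ee_pos: [0.6779, 0.1982, 0.2521]
tool_rot: [0.728, 0.685, 0.002, 0.001]
ft_force: [1.3, 1.1, 0.6]
opening: 0.0703
grip_force: 0.0
```

send_rows(plan=[-20,-40,0,0,0,0,1,-20,-40,0,0,0,0,1,-20,-40,0,0,0,0,1,-20,-40,0,0,0,0,1,-20,-40,0,0,0,0,1,-20,-40,0,0,0,0,1,-20,-40,0,0,0,0,1,-20,-40,0,0,0,0,1,-20,-30,0,0,0,0,1,0,0,0,0,0,0,1])

```text
t: 40.5
ee_pos: [0.4957, -0.155, 0.2493]
tool_rot: [0.73, 0.683, 0.0, 0.001]
ft_force: [0.0, 0.5, 0.3]
opening: 0.0882
grip_force: 0.0
```

```bash
python3 - <<'E'
from rig import *
from h import *
import cv2
T=camera_model("top");t=cv2.convertScaleAbs(snapshot("top")[:,:,::-1],alpha=1.3)
B=[(.6775,.1986,-3.5,.058,.084,.003,.061),(.5037,.0495,15.3,.046,.08,.003,.037),(.6464,-.121,-15.3,.041,.058,.003,.047),(.4654,.272,-11.4,.039,.084,.003,.031)]
cv2.imwrite("pics/c8.png",draw(t,T,B,195,190,200,145,4));s=observe();print(s["ee_pos"],s["t"])
E
```

```text
[ 0.49711789 -0.1527807   0.24888764] 40.55
```

View pics/c8.png

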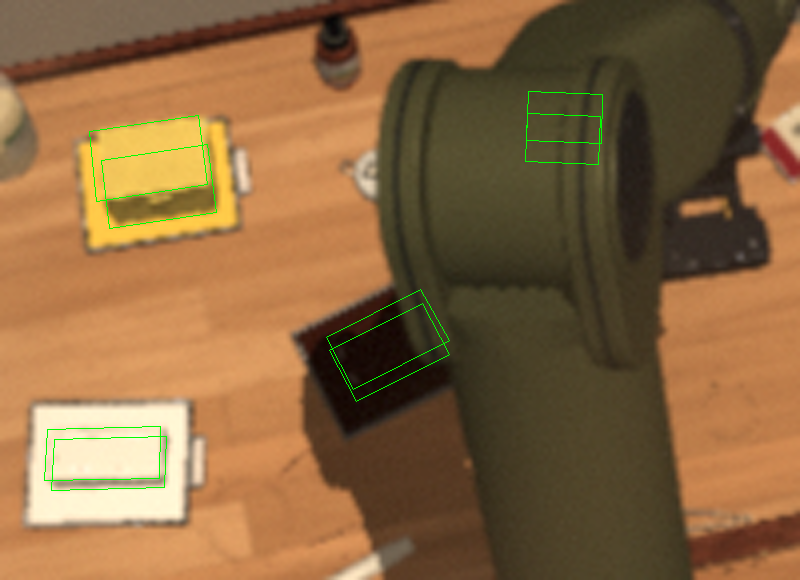

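White, brown and yellow stand as modelled, centred in their trays. The blue tray is behind the arm here, but I checked the carton earlier. Handing in.

```bash
python3 -c "
from rig import *
print(hand_in())"
```

```text
the job is handed in; nothing more can be done
None
```

I moved all four things from the stack into the trays of their colours, set each down and released it, then handed in the job at about 41 s; no verdict came back. The last picture showed the yellow, white and brown things centred. The arm hid the blue tray there, but the carton stood flat in it when I checked right after placing it.

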